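# Switch the dispensing line selector to the orange line

## Task

Switch the line selector to the orange line: push the lever with the yellow thumb pad down to free it from its parking slot, swing it round, and let it spring up fully home into the notch that belongs to the orange marker disc on the base. Keep it held down past any other notch so that it never pops up into one of those (that would let in the wrong reagent), and leave the glassware and other things on the bench undisturbed.

Things in the scene. Friction and masses are not known exactly. Their poses are not given: they have to be found in the camera images.
- selector: Line selector, fixed to the bench: dark base 400 x 410 x 12 mm, white and blue-grey housing (125 mm high, steel outlets to 152 mm) on its far edge. Origin on the lever's vertical pivot axis, at bench height. x points to the housing: the base spans x -265 to +135 mm, y +-205 mm, and the parked lever points along -x. A steel key on the lever, 105 mm from the pivot, stands up into the notches.
- plate_centre (a point): Pivot axis at the underside of the steel notch plate, 88 mm up; plate 10 mm thick, outer radius 131 mm. Its outer edge has 4 notches, 14 mm wide (the key: 10 mm), at about +-0.47 and +-0.87 rad from the selector's -x, beside a wide central parking slot. The plate is set up to 0.1 rad either way off the marker discs, all notches together, unreported, so the notch must be felt for or seen.
- thumb_pad (a point): Centre of the flat top of the lever's yellow thumb pad, 180 mm from the pivot, 86 mm above the bench when up; x axis along the lever to the pivot, z normal to the pad. The pad is 54 mm along the lever, 50 mm wide between two cheeks (6 mm thick, 18 mm above the pad) that run along the lever; inner and outer end open. Closed fingers can push it down and sideways. The notch plate is 22 mm inward.
- pointer (a point): Tip of the lever's red pointer nose, 235 mm from the pivot, 83 mm above the bench when the lever is up; it stands over a marker disc when the lever points at it.
- lever_swing (a joint): Lever angle about the vertical pivot, rad: 0 = along the selector's -x, positive = counterclockwise from above (towards its -y side), stops at +-1.02. Starts within +-0.04. Stays where left: about 1.5 N at the pad moves it, up to about 4 N while the key rubs on the plate; a notch's side walls stop it hard.
- lever_press (a joint): Downward tilt of the lever, rad: 0 = fully up (key home), 0.13 = bottom stop (pad 23 mm down). The key is clear of the plate from about 0.08 (pad 15 mm down). Let go away from a notch, the lever rides up against the plate and stays at about 0.07; slid on to a notch, it pops up. Spring at the pad: about 4 N to start, 8 N when clear, 10 N at the stop.
- mark_orange: Orange marker disc, 38 mm across and 5 mm thick, lying on the base plate; origin: centre of its underside, 235 mm from the pivot. It marks the wanted notch, which lies in its direction from the pivot to within 0.1 rad. Which of the four places it has changes each time.
- mark_blue: Blue marker disc, same size, at another notch.
- mark_white: White marker disc, same size, at another notch.
- mark_green: Green marker disc, same size, at another notch.
- beaker: Clear beaker, 54 mm across, 60 mm high, standing on the selector's base at its +y edge; origin at the centre of its underside. Leave it alone.
- small_jar: Amber jar with white cap, 52 mm across, 65 mm high, standing on the base at its -y edge; origin at the centre of its underside. Leave it alone.
- pipette: Blue and white pipette about 220 mm long, 26 mm high, lying on the bench in front of the selector; origin under its body, its x axis points to its tip. Leave it alone.
- flask: Glass flask with white stopper, 80 mm across, 148 mm high, on the left; origin at the centre of its underside. Leave it alone.
- wash_bottle: White bottle with orange cap, 68 mm across, 170 mm high, on the right; origin at the centre of its underside. Leave it alone.
- tip_box: Yellow box 85 x 120 x 60 mm on the right; origin at the centre of its underside. Leave it alone.

How it is judged (in metres and radians):
On the way:
1. the lever is pushed down clear of its parking slot (value of joint lever_press above 0.06 rad and value of joint lever_swing between -0.3 and 0.3 rad).
At the end, for the whole second after the job is handed in: The lever is at rest, fully up (lever_press below 0.02 rad) in the orange marker's notch, its pointer tip within 36 mm (horizontally) of the orange disc's centre (horizontal distance between pointer and mark_orange below 0.036 m and value of joint lever_press below 0.02 rad and velocity of joint lever_swing between -0.05 and 0.05 rad/s); the robot touches nothing.
It fails at once if the lever pops up into a notch that is not the orange one (value of joint lever_press below 0.045 rad and horizontal distance between pointer and mark_orange above 0.05 m and (value of joint lever_swing above 0.31 rad or value of joint lever_swing below -0.31 rad)).
It fails at once if a bystander is displaced by more than 25 mm (distance of any of beaker, small_jar, pipette, flask, wash_bottle, tip_box from where it was at the start of the episode above 0.025 m).
It also fails if it takes over 43 s, if anything falls off the work surface, if the arm or the gripper's body presses on something with over 40 N, if the wrist force passes 120 N, or if a joint passes its speed limit or range.

## Robot

A 6-joint arm with a two-finger parallel gripper is mounted at the origin on the work surface. World frame = base frame: x ahead of the robot, y to its left, z up, the work surface at z = 0. Lengths are in m, angles in degrees, forces in N, time in s.
With the tool pointing down it reaches from about 0.3 to 0.75 m from the base axis. Payload 8.5 kg.
Tool frame: the origin (TCP) lies at the centre of the arm's flange, where the gripper is bolted on; the fingertips stand 173 mm ahead of it and the grasp point (between the pads) lies env.pinch_z ahead of it (env.pinch_z is the distance from the TCP to the grasp point, in m); z points along the fingers, y is the line along which they close (so a half turn about z gives the same grasp; the last joint's range is limited). The gripper opens to 85 mm and grips with 20 to 120 N. Pads are 22 mm wide; open, the fingers measure 114 mm over their backs; the gripper's body (76 mm by 85 mm) begins 54 mm behind the grasp point. The pads swing forward as they close: fully open they stand 13 mm farther back than shut.
Start: joints at [-77.882, 21.807, 74.336, -0, 83.858, -12.336], TCP at [0.228, -0.501, 0.405] pointing down, gripper open.
Joint ranges: [-178.18, 178.18], [-50.72, 133.34], [12.68, 142.11], [-81.47, 261.47], [9.98, 163.14], [-165.26, 165.26]. Speed limits (degrees/s): [136.94, 136.94, 180, 180, 180, 180].

## Interface

Orientations are given as a 3x3 rotation matrix whose columns are the frame's x, y, z axes.
In Python, from rig import env, get_image, job, spotter gives the robot as it stands. The module is installed in compiled form; this text tells all that it offers.
- The arm moves only by the shell command python3 -m creep 'ROWS' [FORCE]. ROWS is text: rows parted by semicolons, each of 7 numbers parted by spaces: the turn, a rotation vector about the tool's x, y, z in units of 8 degrees (1.0 is 8 degrees), then the shift along the tool's x, y, z in units of 30 mm (1.0 is 30 mm), then the finger opening in mm, from 0 to 85.4. A call has 1 to 12 rows; each row is the pose to reach, as a shift and turn from the pose commanded when the call began, along the tool's axes at that moment; what a row does not reach only later rows make up. A row lasts 1/10 s, in which the tool goes at most 50 mm and 8.59 degrees, less where a joint would pass 70% of its speed; a pose out of reach is approached as far as the arm can. A call with a gripper value outside its range is refused whole. The fingers move at their own pace and stop on an object; FORCE is the grip in N (left out, the last holds). Time passes only in rows, so rows that repeat a pose let the fingers close. It gives the time, the measured TCP pose, the force, the opening and the grip force at its end, in the units of the state.
- env.observe(): the state, without advancing time (a new reading comes with each control period).
- get_image(name): name is "scene" or "top" or "wrist"; returns a dict with "image" (400x640x3 uint8, blue, green, red), "depth" (400x640 float32, m along the optical axis (not along the pixel's ray), 0 where there is no reading), "intrinsics" (3x3 intrinsics, pixels), "D" ([k1, k2, p1, p2, k3] as OpenCV has them; the pictures are not rectified), "view" (4x4, takes a point from world to camera coordinates). Camera axes: x right, y up, looking along -z (the intrinsics and any distortion apply to the point x, -y, -z); pixel columns grow to the right and rows downward; lengths in m; the calibration is good to about 2 mm. A picture is of the moment at which its call begins.
- job.close_job(): hands the job in; it is judged then, once.
Trained networks look in a picture, given as the dict that the camera call returned (one of the last four; its "shot" number tells which), for a name from the list of things; names that differ only in an ending like _2 or _b are one class to them, and where a whole thing is asked for, a point or a joint stands for the part that bears it (a point fixed in the world has none). Each returns a list of dicts, best first, with "p" (0 to 1); they miss things now and then, are a little off and sometimes report something else, mostly with a low value. They report only what shows in the picture. A call takes as long as a camera call.
- spotter.boxes_of(label, picture): "xy" ([column, row] in pixels, amid what is visible of it).
The state is a dict: "time_s": time; "q": joint angles; "qvel": joint speeds; "joint_efforts": joint torques, N m; "position": TCP position; "tool_rot": TCP orientation; "ft_force": force on the tool from outside, world axes, zero at the start; "wrist_torque": the same for the moment, N m; "grip_width": finger opening in m; "gripper_force": force on a finger pad.
Only numpy, scipy, OpenCV 4.12 (cv2) and the standard library are available. Lean on these libraries where they do the work, as an engineer would, in place of code of your own. Each camera call takes 0.05 s, during which the arm holds its last target. There are 200 camera calls.

## Working session

There is one attempt and no reset: what is moved stays moved. The work goes in short steps, Python scripts to look and compute and a shell command to move; the robot and the scene stay as the last step left them, time stands still between calls to the robot, and variables do not carry over. Pictures are saved under pics/ and viewed, at most 10 in all, crops included, and the job is handed in when it is done.

```bash
mkdir -p pics
cat > h.py <<'E'
import numpy as np, cv2
from rig import env,get_image,job,spotter
def world(p,uv,z=None):
    K=np.array(p["intrinsics"]);D=np.array(p["D"],float);V=np.array(p["view"])
    n=cv2.undistortPoints(np.array([[uv]],float),K,D)[0,0]
    R=V[:3,:3];c=-R.T@V[:3,3]
    d=R.T@np.array([n[0],-n[1],-1])
    if z is None:
        u,v=int(round(uv[0])),int(round(uv[1]))
        w=p["depth"][max(0,v-2):v+3,max(0,u-2):u+3];w=w[w>0]
        return c+d*np.median(w) if len(w) else None
    return c+d*(z-c[2])/d[2]
E
python3 - <<'E'
from h import *
np.set_printoptions(precision=4,suppress=True)
s=env.observe();print(s["time_s"],s["position"],s["tool_rot"],s["ft_force"],env.pinch_z)
for n in("top","scene"):
    p=get_image(n);cv2.imwrite(f"pics/{n}1.png",p["image"])
    for l in["mark_orange","mark_blue","mark_white","mark_green","thumb_pad","pointer","selector","beaker","small_jar","pipette","flask","wash_bottle","tip_box"]:
        for b in spotter.boxes_of(l,p)[:2]:
            if b["p"]>.3: print(n,l,round(b["p"],2),np.round(b["xy"],1),world(p,b["xy"]),world(p,b["xy"],.017)if"mark" in l else"")
E
```

```text
0.0 [ 0.2277 -0.5006  0.4041] [[ 0.9103  0.414  -0.0003]
 [ 0.414  -0.9103  0.0015]
 [ 0.0003 -0.0015 -1.    ]] [-0.5426 -0.2292 -0.411 ] 0.1547
top mark_blue 0.43 [171.5 227. ] [0.4931 0.4377 0.0687] [0.4932 0.4533 0.017 ]
top mark_white 0.4 [374.1 223.3] [ 0.4922 -0.1763  0.0173] [ 0.4922 -0.1763  0.017 ]
top mark_green 0.69 [314.8 217.7] [0.5124 0.0067 0.0872] [0.5135 0.0068 0.017 ]
top mark_green 0.44 [342.3 237.5] [ 0.4507 -0.0766  0.0197] [ 0.4506 -0.0768  0.017 ]
top pointer 0.55 [313.2 217.7] [0.5125 0.0114 0.087 ] 
top selector 0.93 [320.9 182.8] [ 0.6141 -0.0133  0.0983] 
top beaker 0.7 [266.  153.6] [0.716  0.1548 0.0172] 
top small_jar 0.69 [378.6 174.7] [ 0.6368 -0.1865  0.0769] 
top small_jar 0.34 [325.2 185.3] [ 0.6065 -0.0257  0.0978] 
top pipette 0.96 [307.4 264.3] [0.3713 0.0324 0.0266] 
top flask 0.58 [175.2 226.2] [0.4954 0.4275 0.0646] 
top flask 0.53 [315.9 217.7] [0.5123 0.0035 0.0872] 
top wash_bottle 0.89 [461.6 255.1] [ 0.3939 -0.4172  0.1188] 
top tip_box 0.58 [461.1 190.9] [ 0.5844 -0.4401  0.0606] 
scene mark_orange 0.55 [373.9 239.9] [0.5633 0.1788 0.017
[... 392 characters left out ...]
 166.7] [ 0.4778 -0.1699  0.0185] [ 0.4767 -0.1707  0.017 ]
scene thumb_pad 0.85 [332.9 179.5] [0.4943 0.0097 0.0876] 
scene pointer 0.72 [331.2 179.7] [0.4972 0.006  0.0873] 
scene pointer 0.38 [335.2 265.1] [0.685  0.1325 0.0223] 
scene selector 0.95 [300.6 228.2] [0.6801 0.0277 0.0982] 
scene beaker 0.97 [331.3 267. ] [0.695  0.127  0.0224] 
scene small_jar 0.97 [243.6 193.7] [ 0.6519 -0.1749  0.0697] 
scene pipette 0.83 [357.4 170.5] [0.3769 0.0261 0.0231] 
scene pipette 0.71 [331.6 180.5] [0.498  0.0078 0.086 ] 
scene flask 0.83 [479.1 262.8] [0.5166 0.4384 0.0655] 
scene wash_bottle 0.69 [229.6 103.4] [ 0.4072 -0.4156  0.1008] 
scene tip_box 0.87 [190.8 149.9] [ 0.5994 -0.4135  0.0627]
```

View pics/top1.png

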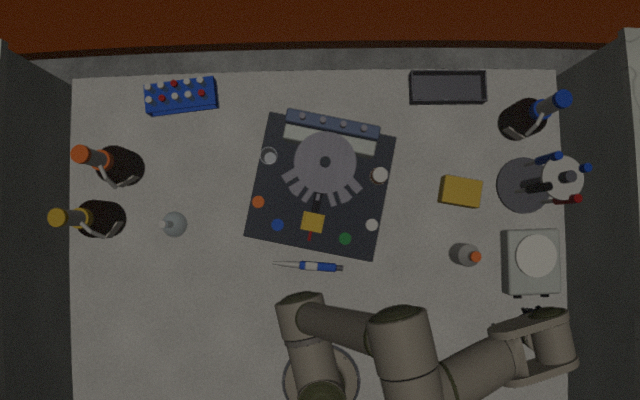

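View pics/scene1.png

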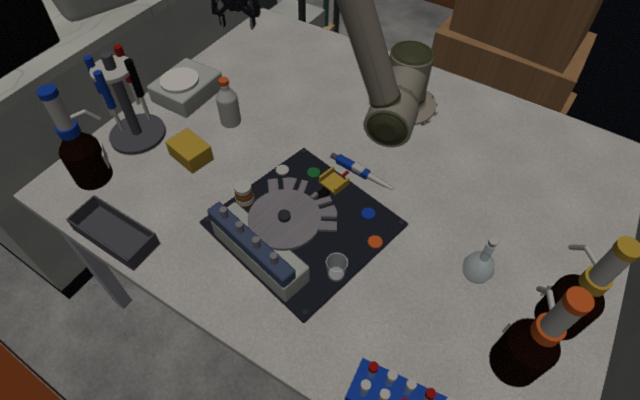

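Top view: orange disc at (258,202), blue (278,225), green (345,239), white (372,225), pad (313,222), pivot about (325,161). Orange is therefore the outermost notch on the +y side (swing ≈ -0.87), and blue's notch must be passed on the way.

```bash
cat > m.py <<'E'
from h import *
from scipy.optimize import least_squares
np.set_printoptions(precision=4,suppress=True)
p=get_image("top");hsv=cv2.cvtColor(p["image"],cv2.COLOR_BGR2HSV)
def blob(near,f,r=14):
    m=f(hsv[...,0].astype(int),hsv[...,1].astype(int),hsv[...,2].astype(int)).astype(np.uint8)
    k=np.zeros_like(m);cv2.circle(k,near,r,1,-1);m*=k
    y,x=np.nonzero(m);return (x.mean(),y.mean()),len(x)
B={"orange":((258,202),lambda h,s,v:(h<20)&(s>120)&(v>90)),"blue":((278,225),lambda h,s,v:(h>100)&(h<130)&(s>110)&(v>70)),
"green":((345,239),lambda h,s,v:(h>40)&(h<90)&(s>90)),"white":((372,225),lambda h,s,v:(v>120)&(s<60))}
W={}
for n,(c,f) in B.items():
    uv,k=blob(c,f,10);W[n]=world(p,uv,.017);print(n,np.round(uv,1),k,W[n])
uv,k=blob((313,222),lambda h,s,v:(h>15)&(h<35)&(s>120)&(v>90),16);pad=world(p,uv,.088);print("pad",np.round(uv,1),k,pad,world(p,uv))
P=np.array([W[n][:2] for n in W])
a0=least_squares(lambda q:np.r_[np.hypot(*(P-q).T)-.235],[.68,-.03]);piv=a0.x;print("pivot",piv,a0.fun)
print("angles",{n:round(float(np.arctan2(-(W[n]-np.r_[piv,0])[1],-(W[n]-np.r_[piv,0])[0])),3) for n in W},"pad",np.arctan2(*-(pad[:2]-piv)[::-1]),np.hypot(*(pad[:2]-piv)))
# rectified plate view at z=.098, 1 px = 0.5 mm, up = +x world, left=+y
K=np.array(p["intrinsics"]);V=np.array(p["view"])
def rect(p,z,half=.2,n=800):
    V=np.array(p["view"]);g=np.linspace(-half,half,n)
    Y,X=np.meshgrid(piv[1]-g,piv[0]-g)
    q=np.stack([X,Y,np.full_like(X,z),np.ones_like(X)],-1)@V.T
    o=q[...,:3]*[1,-1,-1]
    uv=cv2.projectPoints(o.reshape(-1,3),np.zeros(3),np.zeros(3),np.array(p["intrinsics"]),np.array(p["D"],float))[0].reshape(n,n,2).astype(np.float32)
    return cv2.remap(p["image"],uv[...,0],uv[...,1],cv2.INTER_CUBIC)
if __name__=="__main__":
    s=get_image("scene")
    A=np.hstack([cv2.resize(rect(p,.098)[300:],(400,250)),cv2.resize(rect(s,.098)[300:],(400,250))])
    g=lambda im:np.clip(im.astype(float)*1.8,0,255).astype(np.uint8)
    cv2.imwrite("pics/rect.png",g(A))
E
python3 m.py
```

```text
orange [257.6 201.4] 116 [0.5675 0.1829 0.017 ]
blue [277.  224.4] 125 [0.4952 0.1238 0.017 ]
green [344.6 238. ] 123 [ 0.4488 -0.0838  0.017 ]
white [372.6 224.3] 15 [ 0.4893 -0.1716  0.017 ]
pad [312.3 221.7] 383 [0.5009 0.0144 0.088 ] [0.5009 0.0144 0.0859]
pivot [ 0.6756 -0.0264] [ 0.0006 -0.0002 -0.0011  0.0012]
angles {'orange': -1.094, 'blue': -0.694, 'green': 0.248, 'white': 0.662} pad -0.22959457903174632 0.17941495311201439
```

View pics/rect.png

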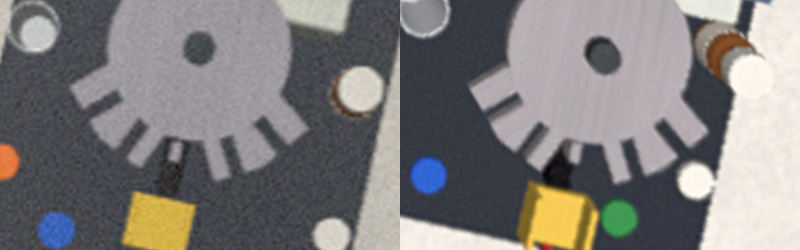

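Left rectified view (1 px = 1 mm, pivot at (200,50)): slits left of the lever at about (105,103) and (140,143), orange disc at (3,162). I'll measure the notch angles with a polar profile.

```bash
cat > n.py <<'E'
from m import *
s=get_image("scene")
a=np.arange(-1.4,1.0,.01)
for nm,pp in(("top",p),("scene",s)):
  for z in(.098,):
    im=cv2.cvtColor(rect(pp,z),cv2.COLOR_BGR2GRAY).astype(np.float32)
    pr=np.zeros(len(a))
    for r in np.arange(.107,.123,.001):
        x=piv[0]-r*np.cos(a);y=piv[1]-r*np.sin(a)
        pr+=cv2.remap(im,((piv[1]+.2-y)*799/.4).astype(np.float32)[None],((piv[0]+.2-x)*799/.4).astype(np.float32)[None],cv2.INTER_LINEAR)[0]/16
    thr=(np.percentile(pr,85)+np.percentile(pr,5))/2
    d=np.r_[0,(pr<thr).astype(int),0];st=np.nonzero(np.diff(d)==1)[0];en=np.nonzero(np.diff(d)==-1)[0]
    print(nm,[(round(a[i],2),round(a[j-1],2),round((a[i]+a[j-1])/2+.2196,3)) for i,j in zip(st,en)])
E
python3 n.py | tail -2
```

```text
top [(np.float64(-1.4), np.float64(-1.33), np.float64(-1.145)), (np.float64(-1.08), np.float64(-0.98), np.float64(-0.81)), (np.float64(-0.69), np.float64(-0.58), np.float64(-0.415)), (np.float64(-0.41), np.float64(-0.24), np.float64(-0.105)), (np.float64(-0.19), np.float64(0.08), np.float64(0.165)), (np.float64(0.25), np.float64(0.36), np.float64(0.525)), (np.float64(0.64), np.float64(0.75), np.float64(0.915))]
scene [(np.float64(-1.4), np.float64(-1.33), np.float64(-1.145)), (np.float64(-1.06), np.float64(-0.97), np.float64(-0.795)), (np.float64(-0.67), np.float64(-0.57), np.float64(-0.4)), (np.float64(-0.4), np.float64(-0.25), np.float64(-0.105)), (np.float64(-0.17), np.float64(0.08), np.float64(0.175)), (np.float64(0.24), np.float64(0.35), np.float64(0.515)), (np.float64(0.63), np.float64(0.74), np.float64(0.905)), (np.float64(0.99), np.float64(0.99), np.float64(1.21))]
```

Notch centres agree in both views: orange's notch at world angle about -1.03 (swing -0.80), blue's at about -0.63, and the lever is at -0.23. Next I move above the pad with fingers closed, aligned to the lever.

```bash
python3 -m creep '0 0 1 3.8 -3 0 0;0 0 2 7.7 -5.9 0 0;0 0 3 11.5 -8.9 0 0;0 0 4.7 15.4 -11.86 0 0;0 0 4.7 15.4 -11.86 0 0;0 0 4.7 15.4 -11.86 0 0;0 0 4.7 15.4 -11.86 0 0;0 0 4.7 15.4 -11.86 0 0;0 0 4.7 15.4 -11.86 0 0;0 0 4.7 15.4 -11.86 0 0;0 0 4.7 15.4 -11.86 0 0;0 0 4.7 15.4 -11.86 0 0' 40
python3 -m creep '0 0 0 0 0 0 0;0 0 0 0 0 0 0;0 0 0 0 0 0 0'
python3 - <<'E'
from h import *
p=get_image("wrist");cv2.imwrite("pics/w1.png",p["image"])
s=env.observe();print(np.round(s["tool_rot"],3))
for l in("thumb_pad",):
  for b in spotter.boxes_of(l,p)[:2]:print(b,world(p,b["xy"]))
E
```

```text
time_s: 2.8
position: [0.5016, 0.0172, 0.4048]
tool_rot: [[0.974, -0.226, 0.0], [-0.226, -0.974, 0.0], [0.0, -0.0, -1.0]]
ft_force: [-0.5, -0.7, 0.3]
grip_width: 0.0
gripper_force: 0.0
time_s: 3.1
position: [0.5007, 0.0138, 0.4047]
tool_rot: [[0.974, -0.228, -0.0], [-0.228, -0.974, -0.0], [-0.0, 0.0, -1.0]]
ft_force: [0.6, -0.6, 0.4]
grip_width: -0.0006
gripper_force: 0.0
[[ 0.973 -0.229 -0.   ]
 [-0.229 -0.973 -0.   ]
 [-0.     0.    -1.   ]]
{'xy': [319.8, 181.3], 'p': 0.7} [0.50795158 0.01103807 0.08578396]
```

View pics/w1.png

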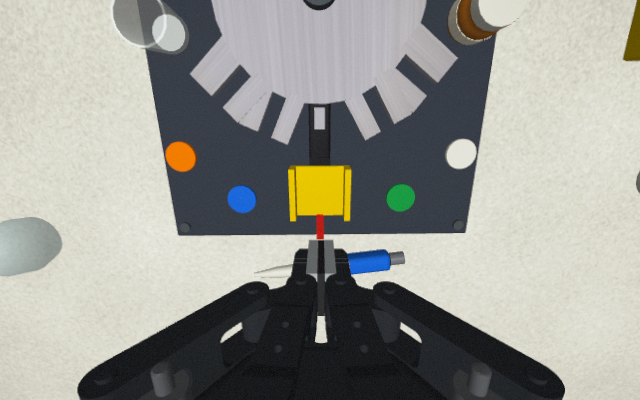

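Wrist view: the pad is centred near (320,191), aligned with the fingers. The orange slit is at about (224,80) and the blue slit at (268,112). I'll descend to just above the pad and refine the notch angle from this view.

```bash
sed 's/s=get_image("scene")/s=get_image("wrist")/' n.py > n2.py; python3 n2.py | tail -1
python3 -m creep '0 0 0 0 0 1.5 0;0 0 0 0 0 3 0;0 0 0 0 0 4.2 0;0 0 0 0 0 4.5 0;0 0 0 0 0 4.5 0;0 0 0 0 0 4.5 0'
python3 -m creep '0 0 0 0 0 0.1 0;0 0 0 0 0 0.2 0;0 0 0 0 0 0.3 0;0 0 0 0 0 0.4 0;0 0 0 0 0 0.5 0;0 0 0 0 0 0.55 0;0 0 0 0 0 0.55 0;0 0 0 0 0 0.55 0'
```

```text
white [nan nan] 0 [nan nan nan]
time_s: 3.85
position: [0.5014, 0.0141, 0.2714]
tool_rot: [[0.974, -0.228, 0.003], [-0.228, -0.974, -0.001], [0.003, -0.0, -1.0]]
ft_force: [-0.2, -0.2, -1.0]
grip_width: -0.0004
gripper_force: 0.0
time_s: 4.65
position: [0.5008, 0.0146, 0.2534]
tool_rot: [[0.974, -0.227, -0.0], [-0.227, -0.974, 0.0], [-0.0, 0.0, -1.0]]
ft_force: [-1.5, 0.5, 5.1]
grip_width: -0.0003
gripper_force: 3.0m.py:8: RuntimeWarning: Mean of empty slice.
  y,x=np.nonzero(m);return (x.mean(),y.mean()),len(x)
  ret = ret.dtype.type(ret / rcount)
Traceback (most recent call last):
  File "n2.py", line 1, in <module>
    from m import *
  File "m.py", line 14, in <module>
    uv,k=blob((313,222),lambda h,s,v:(h>15)&(h<35)&(s>120)&(v>90),16);pad=world(p,uv,.088);print("pad",np.round(uv,1),k,pad,world(p,uv))
                                                                                                                            ~~~~~^^^^^^
  File "h.py", line 9, in world
    u,v=int(round(uv[0])),int(round(uv[1]))
            ~~~~~^^^^^^^
ValueError: cannot convert float NaN to integer
```

```bash
python3 -m creep '0 0 0 0 0 0.15 0;0 0 0 0 0 0.3 0;0 0 0 0 0 0.45 0;0 0 0 0 0 0.5 0;0 0 0 0 0 0.5 0;0 0 0 0 0 0.5 0'; python3 -c "
from rig import env;import numpy as np;print(np.round(env.observe()['position'],4),env.observe()['ft_force'])"
```

```text
time_s: 5.25
position: [0.5007, 0.0146, 0.2387]
tool_rot: [[0.974, -0.227, -0.0], [-0.227, -0.974, 0.0], [-0.0, 0.0, -1.0]]
ft_force: [-4.4, 0.1, 10.6]
grip_width: 0.0002
gripper_force: 5.3
[0.5007 0.0146 0.2387] [-4.43825542  0.06314936 10.56734844]
```

The pad is about 20 mm down at 10.6 N, so the key is clear of the slot. I swing it past the blue notch, held down.

```bash
python3 -m creep '0 0 .43 .011 -.36 0 0;0 0 .86 .043 -.718 0 0;0 0 1.29 .097 -1.074 0 0;0 0 1.72 .172 -1.426 0 0;0 0 2.15 .268 -1.773 0 0;0 0 2.58 .385 -2.114 0 0;0 0 3.01 .521 -2.447 0 0;0 0 3.44 .678 -2.771 0 0;0 0 3.87 .854 -3.085 0 0;0 0 4.3 1.048 -3.388 0 0;0 0 4.73 1.26 -3.679 0 0;0 0 4.73 1.26 -3.679 0 0'; python3 -m creep '0 0 0 0 0 0 0;0 0 0 0 0 0 0'
python3 - <<'E'
from h import *
for n in("wrist","top"):
    p=get_image(n);cv2.imwrite(f"pics/{n}2.png",p["image"])
E
```

```text
time_s: 6.45
position: [0.5636, 0.1144, 0.2392]
tool_rot: [[0.629, -0.778, 0.003], [-0.778, -0.629, 0.001], [0.001, -0.003, -1.0]]
ft_force: [-1.5, 3.9, 10.2]
grip_width: 0.0001
gripper_force: 5.3
time_s: 6.65
position: [0.5631, 0.114, 0.2393]
tool_rot: [[0.63, -0.777, 0.003], [-0.777, -0.63, 0.001], [0.001, -0.003, -1.0]]
ft_force: [-1.3, 4.2, 10.4]
grip_width: -0.0002
gripper_force: 5.2
```

View pics/wrist2.png

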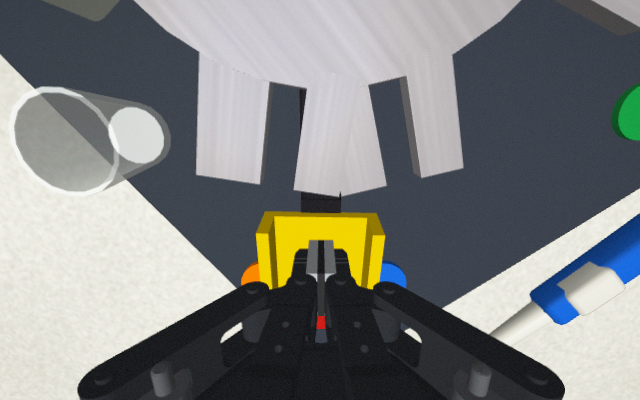

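The lever has followed, centred on the fingers and held under the tooth between the slits; orange's slit is at (285,130), left of the lever. I go a bit further, ease up so the key rubs on the plate, then slide and feel.

```bash
python3 -m creep '0 0 .32 .006 -.27 0 0;0 0 .64 .024 -.54 0 0;0 0 .64 .024 -.54 -.1 0;0 0 .64 .024 -.54 -.2 0;0 0 .64 .024 -.54 -.3 0;0 0 .64 .024 -.54 -.33 0;0 0 .64 .024 -.54 -.33 0;0 0 .64 .024 -.54 -.33 0'
python3 -m creep '0 0 .1 0 -.1 0 0;0 0 .2 .003 -.2 0 0;0 0 .3 .006 -.3 0 0;0 0 .3 .006 -.3 0 0;0 0 .3 .006 -.3 0 0'
python3 -c "
from h import *
p=get_image('wrist');cv2.imwrite('pics/wrist3.png',p['image'])"
```

```text
time_s: 7.55
position: [0.5758, 0.1229, 0.2477]
tool_rot: [[0.558, -0.83, -0.001], [-0.83, -0.558, -0.0], [-0.0, 0.001, -1.0]]
ft_force: [0.5, -0.7, 0.2]
grip_width: 0.0
gripper_force: 0.0
time_s: 8.05
position: [0.5835, 0.1279, 0.248]
tool_rot: [[0.523, -0.853, -0.0], [-0.853, -0.523, -0.0], [-0.0, 0.0, -1.0]]
ft_force: [-0.2, -0.6, 0.0]
grip_width: 0.0001
gripper_force: 0.0
```

View pics/wrist3.png

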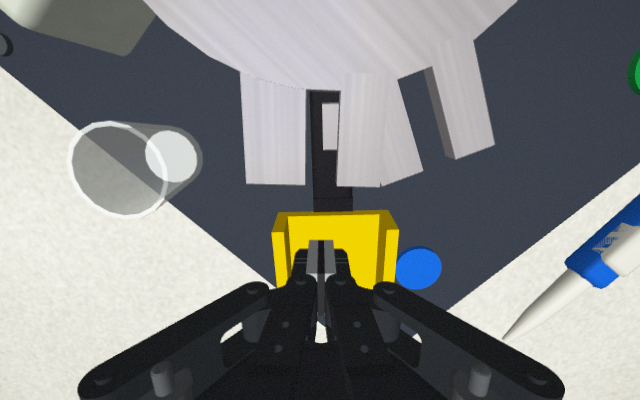

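The key (322–340,127) shows at the right edge of the orange slit (308–340), still riding against the plate. The slide continues.

```bash
python3 -m creep '0 0 .1 0 -.1 0 0;0 0 .2 .003 -.2 0 0;0 0 .25 .005 -.25 0 0;0 0 .25 .005 -.25 0 0'; for i in 1 2; do python3 -m creep '0 0 0 0 -.03 0 0;0 0 0 0 -.06 0 0;0 0 0 0 -.06 0 0';done
```

```text
time_s: 8.5
position: [0.5903, 0.1318, 0.2485]
tool_rot: [[0.492, -0.871, 0.001], [-0.871, -0.492, 0.0], [0.0, -0.001, -1.0]]
ft_force: [-0.3, 2.3, 8.3]
grip_width: 0.0001
gripper_force: 3.6
time_s: 8.8
position: [0.5919, 0.1327, 0.2492]
tool_rot: [[0.492, -0.87, 0.003], [-0.87, -0.492, 0.0], [0.001, -0.003, -1.0]]
ft_force: [-1.2, -0.5, 7.4]
grip_width: 0.0
gripper_force: 3.5
time_s: 9.1
position: [0.5935, 0.1336, 0.2492]
tool_rot: [[0.492, -0.87, 0.003], [-0.87, -0.492, 0.0], [0.001, -0.003, -1.0]]
ft_force: [-1.0, -0.6, 6.3]
grip_width: 0.0
gripper_force: 3.5
```

The vertical force jumped from 0 to 8 N, so the key has popped into the slit. I lift off slowly, straight up.

```bash
python3 -m creep '0 0 0 0 .05 -.1 0;0 0 0 0 .1 -.2 0;0 0 0 0 .1 -.3 0;0 0 0 0 .1 -.4 0;0 0 0 0 .1 -.7 0;0 0 0 0 .1 -1.2 0;0 0 0 0 .1 -2.4 0;0 0 0 0 .1 -3.6 0;0 0 0 0 .1 -4.4 0;0 0 0 0 .1 -4.4 0;0 0 0 0 .1 -4.4 0'
python3 - <<'E'
from h import *
p=get_image('wrist');cv2.imwrite('pics/wrist4.png',p['image'])
for uv in [b["xy"] for b in spotter.boxes_of("thumb_pad",p)[:1]]: print(uv,world(p,uv))
d=world(p,(320,188));print(d)
E
```

```text
time_s: 10.2
position: [0.5902, 0.1321, 0.3799]
tool_rot: [[0.492, -0.87, -0.001], [-0.87, -0.492, 0.0], [-0.0, 0.0, -1.0]]
ft_force: [-0.2, 0.0, 0.0]
grip_width: 0.0003
gripper_force: 0.0
[329.4, 190.2] [0.58449035 0.12203505 0.08539992]
[0.59359435 0.12459657 0.08551148]
```

View pics/wrist4.png

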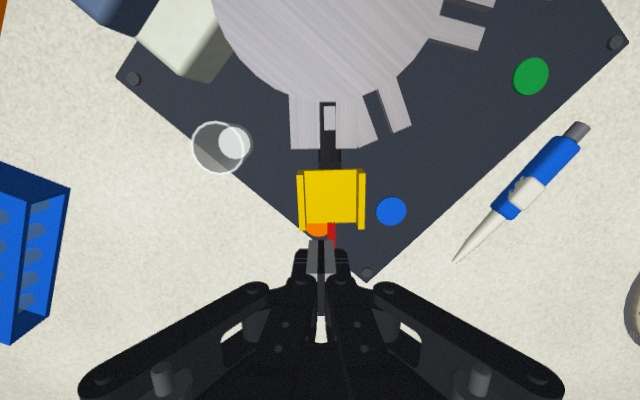

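The key sits in the orange slit at (329,118), the pad is at 85.4 mm (86 mm is fully up), the pointer is over the orange disc, and the bystanders in view are undisturbed. I hand the job in.

```bash
python3 -c "
from rig import job;print(job.close_job())"
```

```text
the job is handed in; nothing more can be done
None
```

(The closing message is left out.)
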